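# Slide a shim over the tray edge and seat it on the gauge anvil

## Robot

A 6-joint arm with a two-finger parallel gripper is mounted at the origin on a cart in front of the work surface, level with it; the furniture and walls round the work are solid. World frame = base frame: x ahead of the robot, y to its left, z up, the work surface at z = 0. Lengths are in mm, angles in degrees, forces in N, time in s.
With the tool pointing down it reaches from about 300 to 850 mm from the base axis. Payload 4.2 kg.
Tool frame: the origin (TCP) lies midway between the tips of the shut fingers; the grasp point (between the pads) lies 19 mm behind it; z points along the fingers, y is the line along which they close (so a half turn about z gives the same grasp; the last joint's range is limited). The gripper opens to 91 mm and grips with 3 to 60 N. Pads are 32 mm wide; open, the fingers measure 118 mm over their backs; the gripper's body (76 mm by 178 mm) begins 60 mm behind the grasp point.
Start: joints at [-74.083, 18.312, 89.639, -0, 72.044, -1.146], TCP at [168.718, -549.707, 213.976] pointing down, gripper open.
Joint ranges: [-177.97, 177.97], [-48.28, 115.42], [12.27, 149.76], [-77.06, 257.06], [2.81, 150.46], [-146.56, 146.56]. Speed limits (degrees/s): [147.25, 147.25, 180, 180, 180, 180].

## Interface

Orientations are given as [roll, pitch, yaw] about the fixed x, y, z axes, in that order (R = Rz(yaw) Ry(pitch) Rx(roll)).
In Python, from workcell import env gives the robot as it stands.
- The arm moves only by the shell command python3 -m jog 'ROWS' [FORCE]. ROWS is a JSON object of lists of equal length, an entry for each row: "jaw": the finger opening in mm, from 0 to 91.2; "slide": the shift along the tool's x, y, z in units of 30 mm (1.0 is 30 mm), a list of three; "spin": the turn about the tool's z in units of 8 degrees (1.0 is 8 degrees). In form: {"jaw": [jaw, ...], "slide": [[dx, dy, dz], ...], "spin": [spin, ...]}. A call has 1 to 10 rows; each row shifts and turns the commanded pose from where the row before left it, along the tool's axes as they then stand; what a row does not reach is not made up. A row lasts 1/10 s, in which the tool goes at most 50 mm and 8.59 degrees, less where a joint would pass 70% of its speed; a pose out of reach is approached as far as the arm can. A call is refused whole if a number of a shift passes 1 or a number of a turn 1, either way. A call with a gripper value outside its range is refused whole. The fingers move at their own pace and stop on an object; FORCE is the grip in N (left out, the last holds). Time passes only in rows, so rows that do not move let the fingers close. It gives the time, the measured TCP pose, the force, the opening and the grip force at its end, in the units of the state.
- env.state(): the state, without advancing time (a new reading comes with each control period).
- env.grab_frame(name): name is "scene" or "top"; returns the picture (480x640x3 uint8, red, green, blue); there is no depth.
- env.camera_model(name): a dict with "fx", "fy", "cx", "cy" (pixels), "camera_from_world" (4x4, takes a point from world to camera coordinates). Camera axes: x right, y up, looking along -z (the intrinsics and any distortion apply to the point x, -y, -z); pixel columns grow to the right and rows downward; lengths in mm; the calibration is good to about 2 mm. A picture is of the moment at which its call begins. camera_model takes no time and is no camera call.
- env.job_done(): hands the job in; it is judged then, once.
The state is a dict: "time_s": time; "qpos": joint angles; "qvel": joint speeds; "effort": joint torques, N m; "ee_pos": TCP position; "ee_rot": TCP orientation; "force": force on the tool from outside, world axes, zero at the start; "torque": the same for the moment, N m; "gripper_width": finger opening in mm; "gripper_force": force on a finger pad.
Only numpy, scipy, OpenCV 4.12 (cv2) and the standard library are available. Lean on these libraries where they do the work, as an engineer would, in place of code of your own. Each camera call takes 0.05 s, during which the arm holds its last target. There are 200 camera calls.

## Task

The thin brass shim lies too flat on the lapped tray to be picked up. Pressing lightly on it, slide it flat over the tray's open, yellow-striped edge until its unslotted end overhangs enough to grasp, without letting it fall; then grip it by the overhang, lift it clear, and set it down gently, lying flat, along the gauge anvil's bar between the two end stops. Never press the shim or your fingers hard onto the tray, and leave the loupe, the oil bottle and the case holder where they are.

Things in the scene. Friction and masses are not known exactly. Their poses are not given: they have to be found in the camera images.
- shim: loose brass shim, 90 x 32 x 2.5 mm, about 50 g. A slot 10 mm wide is open at its +x end (x = +5 to +45 mm); x = -45 to +5 mm is solid. Origin: middle of its underside; x runs along its length from the unslotted to the slotted end, z up. It balances 3 mm towards the unslotted end: it tips off an edge once more than about 40 mm overhangs.
- shim_front (a point): middle of the shim's unslotted end, at the underside (x = -45 mm of the shim); an overhang of 20 to 35 mm at the tray edge is good
- tray_foot: fixed tray, here its foot, 110 x 90 mm; origin in the middle of its underside on the worktop, z up, x away from the open edge (and robot), turned up to 0.3 rad. Its rigid steel top is 130 (x) x 104 (y) x 10 mm, with a rim 4 mm high, 6 mm wide on three sides. Touch down slowly (1 cm/s or less): over 15 N on it from shim or fingers scores it. 5 to 9 N held under the fingertips drags the shim along.
- tray_edge (a point): middle of the tray's open, yellow-striped edge, towards the robot, at the top surface, about 36 mm above the worktop; free space before and below it. x inwards along the top, z its normal. The top sits on a stiff pivot and firm rubber (about 30 N/mm) and slopes along x by an unknown angle of up to 0.06 rad either way: 3.6 mm over a 60 mm slide.
- anvil: fixed gauge anvil: steel bar 108 (x) x 18 (y) mm, top 40 mm above the worktop, on a blue foot 116 x 60 x 10 mm. End stops 5 mm high, 96 mm apart, take the shim with 3 mm play at each end. The bar is narrower than the shim: fingers on its long edges pass beside it, 30 mm deep. Press it under 15 N. Origin: middle of the foot's underside; x along the bar, away from the robot, turned up to 0.3 rad.
- anvil_seat (a point): middle of the top of the anvil's bar, midway between the stops: where the shim's origin belongs, unslotted end towards the robot; axes as the anvil's
- loupe: loose black eye loupe, 37 mm across, 30 mm high; a bystander; origin in the middle of its underside
- oil_bottle: loose small oil bottle, 22 mm across, 52 mm high; a bystander; origin in the middle of its underside
- case_holder: loose turned steel case holder with a side screw, 39 x 45 x 23 mm; a bystander; origin in the middle of its underside
There are look-alikes about, which are no part of the job. There is more than one size of the shim; the job needs the larger.

How it is judged:
By the outcome, as a careful person would: the job done as asked, in the order asked, and still so for the second after the job is handed in, with the robot touching nothing.
It also fails if it takes over 67 s, if anything falls off the work surface, if the arm or the gripper's body presses on something with over 40 N, if the wrist force passes 120 N, or if a joint passes its speed limit or range.

## Working session

There is one attempt and no reset: what is moved stays moved. The work goes in short steps, Python scripts to look and compute and a shell command to move; the robot and the scene stay as the last step left them, time stands still between calls to the robot, and variables do not carry over. Pictures are saved under pics/ and viewed, at most 11 in all, crops included, and the job is handed in when it is done.

```bash
ls; mkdir -p pics
python3 - <<'E'
from workcell import env
import cv2,numpy as np
np.set_printoptions(precision=4,suppress=True)
s=env.state();print({k:np.round(v,2) for k,v in s.items()})
for n in("scene","top"):
    cv2.imwrite(f"pics/{n}0.png",env.grab_frame(n)[:,:,::-1]);m=env.camera_model(n)
    print(n,{k:np.array(v) for k,v in m.items()})
E
```

```text
pics
{'time_s': np.float64(0.0), 'qpos': array([-74.09,  18.35,  89.71,  -0.  ,  72.04,  -1.15]), 'qvel': array([-0.  ,  0.04,  0.  ,  0.13,  0.06, -0.03]), 'effort': array([  0.  , -41.25, -23.2 ,   0.07,   0.05,  -0.  ]), 'ee_pos': array([ 168.55, -549.2 ,  213.13]), 'ee_rot': array([-179.9 ,   -0.  ,   17.06]), 'force': array([0.06, 0.34, 0.83]), 'torque': array([ 0.01, -0.04, -0.03]), 'gripper_force': np.float64(0.0), 'gripper_width': np.float64(91.53)}
scene {'fx': array(532.1327), 'fy': array(532.1327), 'cx': array(315.8569), 'cy': array(237.1066), 'camera_from_world': array([[   -0.8045,     0.5939,    -0.0055,   503.4558],
       [   -0.493 ,    -0.6628,     0.5636,   231.8542],
       [    0.3311,     0.4561,     0.826 , -1346.8849],
       [    0.    ,     0.    ,     0.    ,     1.    ]])}
top {'fx': array(439.6034), 'fy': array(439.6034), 'cx': array(319.934), 'cy': array(245.3726), 'camera_from_world': array([[   0.1306,   -0.9914,    0.0057, -114.6021],
       [   0.9706,    0.129 ,    0.2034, -568.129 ],
       [  -0.2024,   -0.021 ,    0.9791, -831.585 ],
       [   0.    ,    0.    ,    0.    ,    1.    ]])}
```

View pics/scene0.png

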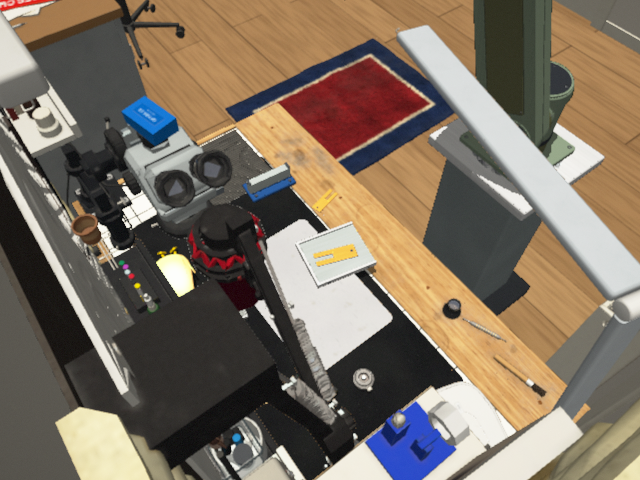

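View pics/top0.png

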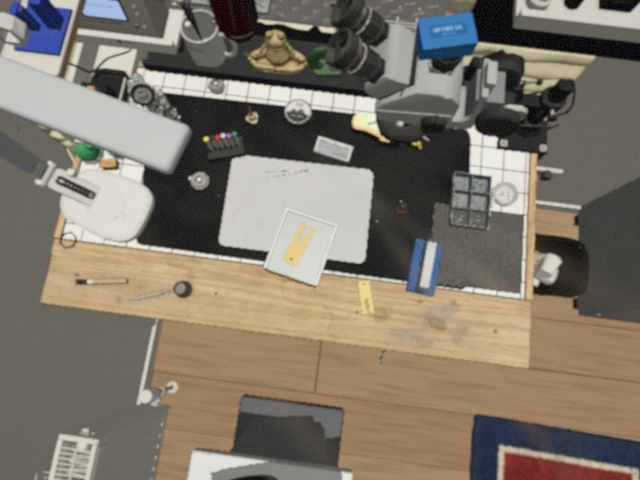

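The shim on the tray is at top (299,242) and scene (336,255), with its slot away from the robot. It measures about 43 px, or about 90 mm. The look-alike on the wood, at top (366,297) and scene (325,200), is about 33 px and so shorter. The anvil with the blue foot is at top (425,265) and scene (268,180). I'll confirm these in one enlarged crop.

Run:
```python
import cv2,numpy as np
t=cv2.imread("pics/top0.png");s=cv2.imread("pics/scene0.png")
r=lambda i,x,y,w,h,k:cv2.resize(i[y:y+h,x:x+w],None,fx=k,fy=k,interpolation=cv2.INTER_CUBIC)
# top row: top tray (x255..345,y200..290) x4 ; scene tray (290..390,215..290)x4 ; bottom: anvils
A=r(t,257,203,80,60*85//60,5);A=r(t,257,203,80,88,5)[:,:400];B=r(s,292,215,100,75,4)
C=r(t,350,232,100,86,4)[:160*0+344];D=r(s,235,155,110,65,3)
W=np.zeros((600,800,3),np.uint8)
A=r(t,257,203,78,88,4);W[:352,:312]=A
W[:300,320:720]=B
C=r(t,395,232,52,66,4)[:240];W[355:355+240,:208]=C[:240]
C=r(t,352,275,30,45,4);W[400:580,215:335]=C
D=r(s,240,160,104,55,4);W[320:540,345:345+416]=D
cv2.imwrite("pics/crop1.png",W)
```

```text
(no output)
```

View pics/crop1.png

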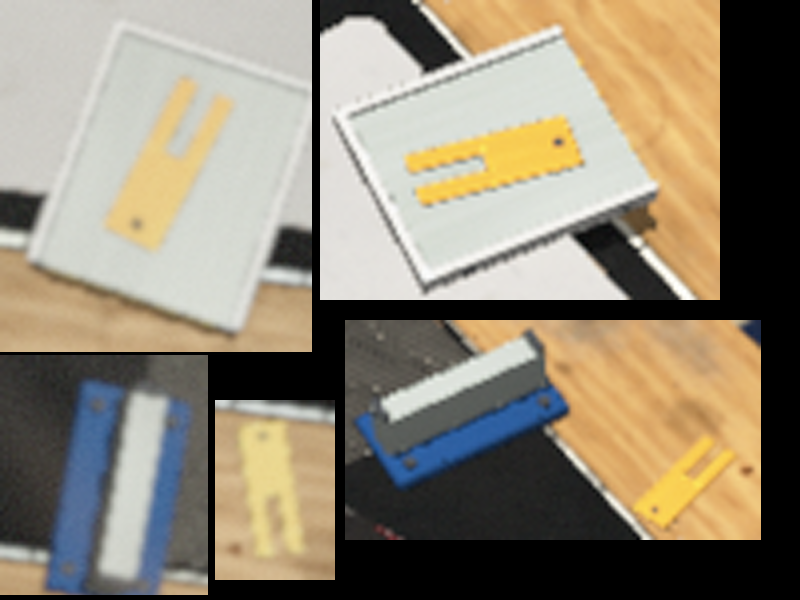

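The crop confirms that the larger, slotted shim is on the tray, with its solid end toward the open edge. The smaller one lies on the wood. The anvil bar is clear. Next I triangulate and fit poses.

```bash
cat > h.py <<'E'
from workcell import env
import cv2,numpy as np
from scipy.optimize import least_squares
np.set_printoptions(precision=2,suppress=True)
def cam(n):
    m=env.camera_model(n);T=np.diag([1,-1,-1,1])@np.array(m["camera_from_world"])
    K=np.array([[m["fx"],0,m["cx"]],[0,m["fy"],m["cy"]],[0,0,1]]);return K@T[:3]
C={n:cam(n) for n in("top","scene")}
def proj(P,n):
    q=C[n]@np.r_[np.atleast_2d(P).T,np.ones((1,len(np.atleast_2d(P))))];return (q[:2]/q[2]).T
def tri(a,b):
    X=cv2.triangulatePoints(C["top"],C["scene"],np.array(a,float).T,np.array(b,float).T);return (X[:3]/X[3]).T
def back(uv,n,z): # pixel to plane z
    M=C[n];out=[]
    for u,v in np.atleast_2d(uv):
        A=np.array([M[0]-u*M[2],M[1]-v*M[2]]);out.append(np.r_[np.linalg.solve(A[:,:2],-(A[:,2]*z+A[:,3])),z])
    return np.array(out)
E
python3 - <<'E'
from h import *
def rep(n,a,b):
    X=tri(a,b);print(n,"\n",X);print(" err",(proj(X,"top")-a).round(1).tolist(),(proj(X,"scene")-b).round(1).tolist());return X
at=[[284,259.75],[297,265.25],[302.75,222],[315.25,227.25]];as_=[[358,255.5],[354.25,244.25],[316.5,266.5],[313.5,253.75]]
X=rep("shim -x+y,-x-y,+x+y,+x-y",at,as_)
print("len",np.linalg.norm(X[2:]-X[:2],axis=1),np.linalg.norm(X[1]-X[0]))
T=rep("edge +y,-y, far+y,far-y",[[264.5,269.25],[315.75,286.5],[287,208.5],[337,225]],[[376.25,261.75],[352,222],[318.25,286],[297,243]])
a=rep("bar far+y,far-y,near+y,near-y",[[426.75,242],[436.75,242.25],[419.5,287],[429.5,287.75]],[[251.75,185.5],[249.25,180.5],[289.25,170],[286.5,164.5]])
for n,z,p in(("shim",38,at),):
    print(back(at,"top",38),back(as_,"scene",38))
L=lambda a,b:np.degrees(np.arctan2((b-a)[1],(b-a)[0]))
m=lambda Y,i,j:(Y[i]+Y[j])/2
print("yaw shim",L(m(X,0,1),m(X,2,3)),"tray",L(m(T,0,1),m(T,2,3)),"edge",L(T[1],T[0]),"anvil",L(m(a,2,3),m(a,0,1)),"mid",X.mean(0),m(T,0,1),a.mean(0))
E
```

```text
shim -x+y,-x-y,+x+y,+x-y 
 [[541.71  33.26  33.22]
 [532.15   6.33  35.59]
 [627.75   4.39  34.51]
 [617.21 -22.25  41.  ]]
 err [[-1.1, 0.8], [-1.9, 1.3], [-0.3, 0.2], [-0.9, 0.7]] [[-0.9, -0.2], [-1.5, -0.3], [-0.3, -0.1], [-0.8, -0.2]]
len [90.77 89.89] 28.67105623954946
edge +y,-y, far+y,far-y 
 [[518.73  68.58  31.24]
 [496.77 -40.92  34.27]
 [652.33  42.46  32.9 ]
 [628.53 -66.55  38.65]]
 err [[-0.1, 0.1], [-0.2, 0.1], [-0.7, 0.5], [-1.0, 0.7]] [[-0.1, -0.0], [-0.2, -0.0], [-0.6, -0.1], [-0.8, -0.2]]
bar far+y,far-y,near+y,near-y 
 [[ 618.95 -257.98   38.02]
 [ 617.74 -275.05   40.31]
 [ 521.94 -249.51   34.63]
 [ 520.37 -266.51   38.8 ]]
 err [[0.0, -0.0], [-1.5, 1.1], [-1.1, 0.8], [-2.4, 1.7]] [[0.0, 0.0], [-1.1, -0.4], [-0.8, -0.3], [-1.7, -0.6]]
[[542.82  30.72  38.  ]
 [535.     2.58  38.  ]
 [627.4    3.58  38.  ]
 [619.62 -23.89  38.  ]] [[542.58  36.88  38.  ]
 [531.12  10.03  38.  ]
 [628.66   6.52  38.  ]
 [615.09 -22.48  38.  ]]
yaw shim -18.556439753097955 tray -11.037298478428232 edge 78.65881013382943 anvil -5.003526263406506 mid [579.71   5.43  36.08] [507.75  13.83  32.76] [ 569.75 -262.26   37.94]
```

```bash
cat > to.py <<'E'
# usage: to.py x y z yaw : shift needed in tool axes as they stand after the spin, in units
import sys,numpy as np
from workcell import env
s=env.state();x,y,z,w=map(float,sys.argv[1:5]);p=np.array(s["ee_pos"]);yaw=s["ee_rot"][2]
d=np.array([x,y,z])-p;c,n=np.cos(np.radians(w)),np.sin(np.radians(w))
t=((w-yaw+180)%360-180)
print("pos",p.round(1),"rot",np.round(s["ee_rot"],1),"F",np.round(s["force"],1),"t",round(s["time_s"],2),"w",round(s["gripper_width"],1),"| slide units",np.round([(c*d[0]+n*d[1])/30,(n*d[0]-c*d[1])/30,-d[2]/30],2),"spin units",round(-t/8,2))
E
cat > chk.py <<'E'
# ok (exit 0) while the upward force is below the limit given
import sys;from workcell import env
s=env.state();f=s["force"];print("z",round(s["ee_pos"][2],2),"F",[round(v,1) for v in f]);sys.exit(f[2]>float(sys.argv[1]))
E
python3 -m jog '{"jaw":[0,0,0,0,0],"slide":[[0.3,-0.2,0],[0.6,-0.45,0],[0.8,-0.58,0],[0.8,-0.58,0],[0.8,-0.58,0]],"spin":[0,0,0,0,0]}' 5; python3 to.py 585 4 100 -18.6
python3 -m jog '{"jaw":[0,0,0,0,0,0,0,0,0,0],"slide":[[0.8,-0.58,0],[0.8,-0.58,0],[0.8,-0.58,0],[0.8,-0.58,0],[0.8,-0.58,0],[0.8,-0.58,0],[0.8,-0.58,0],[0.8,-0.58,0],[0.8,-0.58,0],[0.8,-0.58,0]],"spin":[0,0,0,0,0,0,0,0,0,0]}'
python3 -m jog '{"jaw":[0,0,0,0,0,0,0,0,0,0],"slide":[[0.8,-0.58,0],[0.8,-0.58,0],[0.8,-0.58,0],[0.8,-0.58,0.2],[0.8,-0.58,0.4],[0.8,-0.58,0.4],[0.8,-0.58,0.4],[0.8,-0.58,0.4],[0.4,-0.29,0.3],[0.2,-0.1,0.2]],"spin":[0,0,0.2,0.3,0.4,0.4,0.4,0.4,0.2,0.1]}'
python3 to.py 585 4 100 -18.6
```

```text
time_s: 0.6
ee_pos: [243.1, -450.3, 213.7]
ee_rot: [-180.0, -0.0, 17.0]
force: [-0.9, -0.7, -0.2]
gripper_width: 54.1
gripper_force: 0.0
pos [ 243.1 -450.3  213.7] rot [-180.   -0.   17.] F [-0.9 -0.7 -0.2] t 0.6 w 54.1 | slide units [  5.97 -17.99   3.79] spin units 4.46
time_s: 1.6
ee_pos: [421.0, -213.5, 213.9]
ee_rot: [-180.0, 0.0, 17.1]
force: [0.5, -0.5, 0.1]
gripper_width: 0.5
gripper_force: 0.0
time_s: 2.6
ee_pos: [595.7, -25.3, 143.7]
ee_rot: [-180.0, 0.1, -2.1]
force: [-0.3, -0.5, -0.4]
gripper_width: 0.4
gripper_force: 0.0
pos [595.7 -25.3 143.7] rot [-1.8e+02  1.0e-01 -2.1e+00] F [-0.3 -0.5 -0.4] t 2.6 w 0.4 | slide units [-0.65 -0.81  1.46] spin units 2.07
```

```bash
python3 -m jog '{"jaw":[0,0,0,0,0,0,0,0,0,0],"slide":[[0,0,0.2],[0,0,0.3],[0,0,0.3],[0,0,0.3],[-0.2,-0.2,0.3],[-0.2,-0.2,0.3],[-0.15,-0.2,0.3],[-0.1,-0.2,0.3],[0,0,0.1],[0,0,0]],"spin":[0.4,0.5,0.5,0.5,0.17,0,0,0,0,0]}' >/dev/null
python3 to.py 585 4 60 -18.6
python3 - <<'E'
from h import *
for n in("scene","top"): cv2.imwrite(f"pics/{n}1.png",env.grab_frame(n)[:,:,::-1])
s=cv2.imread("pics/scene1.png");t=cv2.imread("pics/top1.png")
p=env.state()["ee_pos"];print(p,proj(p,"scene"),proj(p,"top"))
W=np.zeros((600,800,3),np.uint8);W[:480,:480]=cv2.resize(s[195:295,285:385],(480,480),interpolation=cv2.INTER_CUBIC)
W[:400,490:790]=cv2.resize(t[200:300,258:333],(300,400),interpolation=cv2.INTER_CUBIC)
cv2.imwrite("pics/crop2.png",W)
E
```

```text
pos [584.4   2.   72.4] rot [180.    0.  -18.7] F [-0.  -0.6 -0.1] t 3.6 w 0.4 | slide units [-0.   -0.07  0.41] spin units -0.01
[585.04   1.72  73.14] [[332.13 245.15]] [[300.16 237.97]]
```

View pics/crop2.png

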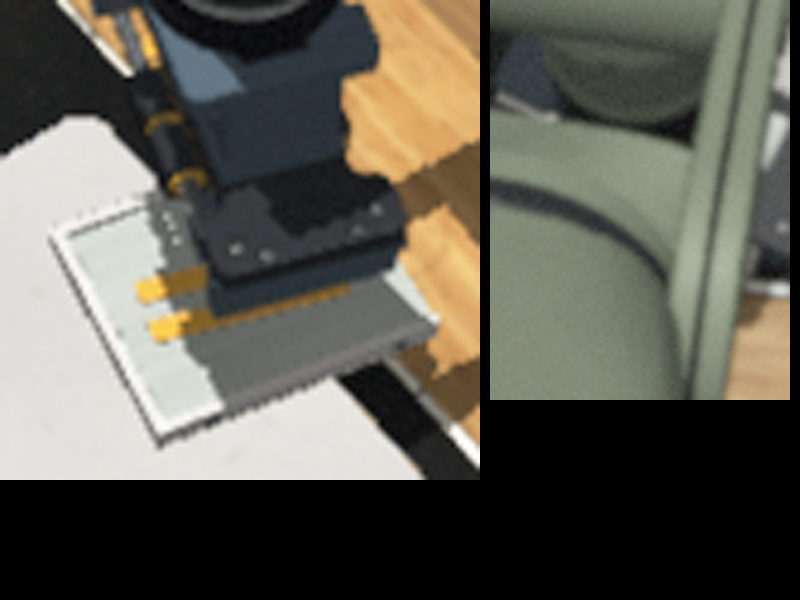

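Run:
```python
from h import *
s=env.state();p=np.array(s["ee_pos"]);w=np.radians(s["ee_rot"][2]);X=np.array([np.cos(w),np.sin(w),0]);Y=np.array([np.sin(w),-np.cos(w),0])
P=np.array([p+a*X+b*Y+[0,0,79] for a in(-38,38) for b in(-89,89)])
print(((proj(P,"scene")-[285,195])*4.8).round(0).tolist())
P=np.array([p+a*X+b*Y+[0,0,z] for a in(-16,16) for b in(-13,13) for z in (0,40)])
print(((proj(P,"scene")-[285,195])*4.8).round(0).tolist())
```

```text
[[398.0, 286.0], [247.0, -52.0], [211.0, 338.0], [76.0, -9.0]]
[[272.0, 255.0], [275.0, 202.0], [252.0, 207.0], [254.0, 154.0], [200.0, 275.0], [201.0, 222.0], [181.0, 226.0], [182.0, 173.0]]
```

```bash
python3 -m jog '{"jaw":[0,0,0,0,0,0,0],"slide":[[0.05,-0.03,0.2],[0.05,-0.02,0.25],[0,0,0.2],[0,0,0.1],[0,0,0.05],[0,0,0],[0,0,0]],"spin":[0,0,0,0,0,0,0]}' >/dev/null; python3 chk.py 2 &&
python3 -m jog '{"jaw":[0,0,0],"slide":[[0,0,0.02],[0,0,0.02],[0,0,0.02]],"spin":[0,0,0]}' >/dev/null && python3 chk.py 2 &&
python3 -m jog '{"jaw":[0,0,0],"slide":[[0,0,0.02],[0,0,0.02],[0,0,0.02]],"spin":[0,0,0]}' >/dev/null && python3 chk.py 2
python3 to.py 588 3 40 -18.6
```

```text
z 49.08 F [np.float64(0.2), np.float64(0.0), np.float64(-0.3)]
pos [588.1   2.3  49.1] rot [-180.    -0.   -18.7] F [ 0.2  0.  -0.3] t 4.4 w 0.3 | slide units [-0.01 -0.02  0.3 ] spin units -0.01False
```

```bash
cat > chk.py <<'E'
# ok (exit 0) while the upward force is below the limit given
import sys;from workcell import env
s=env.state();f=s["force"];print("z %.2f F %.1f %.1f %.1f"%(s["ee_pos"][2],*f));sys.exit(int(f[2]>float(sys.argv[1])))
E
python3 -m jog '{"jaw":[0,0,0,0],"slide":[[0,0,0.03],[0,0,0.03],[0,0,0.03],[0,0,0.03]],"spin":[0,0,0,0]}' >/dev/null && python3 chk.py 1.5 &&
python3 -m jog '{"jaw":[0,0],"slide":[[0,0,0.02],[0,0,0.02]],"spin":[0,0]}' >/dev/null && python3 chk.py 1.5 &&
python3 -m jog '{"jaw":[0,0],"slide":[[0,0,0.02],[0,0,0.02]],"spin":[0,0]}' >/dev/null && python3 chk.py 1.5 &&
python3 -m jog '{"jaw":[0,0],"slide":[[0,0,0.01],[0,0,0.01]],"spin":[0,0]}' >/dev/null && python3 chk.py 1.5 &&
python3 -m jog '{"jaw":[0,0],"slide":[[0,0,0.01],[0,0,0.01]],"spin":[0,0]}' >/dev/null && python3 chk.py 1.5 &&
python3 -m jog '{"jaw":[0,0],"slide":[[0,0,0.01],[0,0,0.01]],"spin":[0,0]}' >/dev/null && python3 chk.py 1.5 &&
python3 -m jog '{"jaw":[0,0],"slide":[[0,0,0.01],[0,0,0.01]],"spin":[0,0]}' >/dev/null && python3 chk.py 1.5 &&
python3 -m jog '{"jaw":[0,0],"slide":[[0,0,0.01],[0,0,0.01]],"spin":[0,0]}' >/dev/null && python3 chk.py 1.5 &&
python3 -m jog '{"jaw":[0,0],"slide":[[0,0,0.01],[0,0,0.01]],"spin":[0,0]}' >/dev/null && python3 chk.py 1.5 &&
python3 -m jog '{"jaw":[0,0],"slide":[[0,0,0.01],[0,0,0.01]],"spin":[0,0]}' >/dev/null && python3 chk.py 1.5 &&
python3 -m jog '{"jaw":[0,0],"slide":[[0,0,0.01],[0,0,0.01]],"spin":[0,0]}' >/dev/null && python3 chk.py 1.5
```

```text
z 45.32 F 0.0 0.2 -0.1
z 44.03 F -1.0 0.1 -0.3
z 42.87 F 0.1 -0.5 0.1
z 42.33 F -0.6 0.4 0.8
z 41.73 F 0.2 -0.4 -0.0
z 41.11 F 0.1 -0.5 -0.5
z 40.52 F -0.6 -0.1 0.1
z 39.90 F 0.2 -0.2 0.1
z 39.29 F -0.2 -0.1 0.2
z 38.92 F -0.7 -0.3 1.9
```

```bash
python3 chk.py 5 && python3 -m jog '{"jaw":[0,0],"slide":[[0,0,0.008],[0,0,0]],"spin":[0,0]}' >/dev/null && python3 chk.py 5 &&
python3 -m jog '{"jaw":[0,0],"slide":[[0,0,0.008],[0,0,0]],"spin":[0,0]}' >/dev/null && python3 chk.py 5 &&
python3 -m jog '{"jaw":[0,0],"slide":[[0,0,0.008],[0,0,0]],"spin":[0,0]}' >/dev/null && python3 chk.py 5
```

```text
z 38.92 F -0.7 -0.3 1.9
z 38.83 F -0.3 -1.4 3.3
z 38.71 F -1.6 -0.2 5.0
```

```bash
python3 -m jog '{"jaw":[0,0],"slide":[[0,0,0.006],[0,0,0]],"spin":[0,0]}' >/dev/null && python3 chk.py 9 &&
python3 -m jog '{"jaw":[0,0,0],"slide":[[-0.05,0.006,0],[-0.07,0.009,0],[-0.08,0.01,0]],"spin":[0,0,0]}' >/dev/null && python3 chk.py 9; python3 to.py 531 14 38 -11
```

```text
z 38.64 F -2.9 0.6 5.7
z 38.69 F 3.5 -0.5 4.3
pos [583.5   3.4  38.7] rot [-179.9   -0.2  -18.7] F [ 3.5 -0.5  4.3] t 7.5 w 0.3 | slide units [-1.79 -0.01  0.02] spin units -0.96
```

```bash
python3 -m jog '{"jaw":[0,0],"slide":[[0,0,0.01],[0,0,0.004]],"spin":[0,0]}' >/dev/null && python3 chk.py 9 &&
python3 -m jog '{"jaw":[0,0,0],"slide":[[-0.1,0.013,0.003],[-0.1,0.013,0.003],[-0.1,0.013,0.003]],"spin":[0,0,0]}' >/dev/null && python3 chk.py 9
python3 - <<'E'
from h import *
cv2.imwrite("pics/scene2.png",env.grab_frame("scene")[:,:,::-1])
a,b=[cv2.imread(f"pics/scene{i}.png")[195:295,285:385] for i in(1,2)]
cv2.imwrite("pics/crop3.png",np.hstack([cv2.resize(i,(400,400),interpolation=cv2.INTER_CUBIC) for i in(a,b)]))
print(env.state()["ee_pos"])
E
```

```text
z 38.54 F 2.1 -1.4 7.3
z 38.51 F 4.5 -2.0 6.3
[574.72   5.29  38.46]
```

View pics/crop3.png

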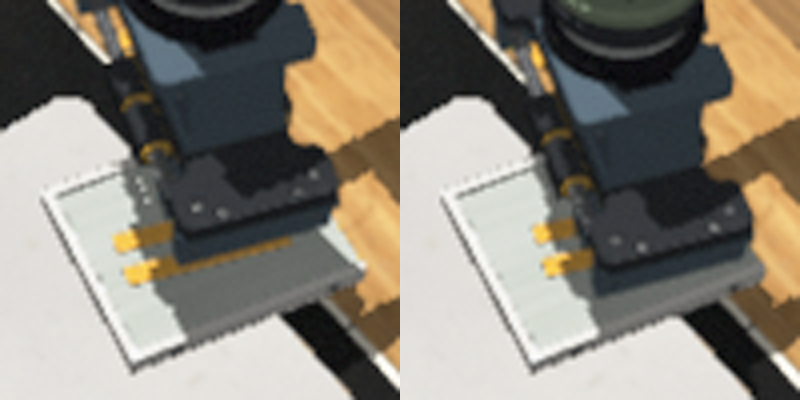

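```bash
python3 -m jog '{"jaw":[0,0,0],"slide":[[-0.1,0.013,0.004],[-0.1,0.012,0.003],[-0.1,0.011,0.003]],"spin":[-0.07,-0.07,-0.07]}' >/dev/null && python3 chk.py 8.5 &&
python3 -m jog '{"jaw":[0,0,0],"slide":[[-0.1,0.01,0.002],[-0.1,0.009,0.002],[-0.1,0.009,0.002]],"spin":[-0.07,-0.07,-0.07]}' >/dev/null && python3 chk.py 8.5; python3 to.py 531 14 38 -11
```

```text
z 38.31 F 4.5 -0.4 6.5
z 38.15 F 4.7 -1.4 6.7
pos [557.9   8.7  38.2] rot [-179.9   -0.3  -15.3] F [ 4.7 -1.4  6.7] t 8.65 w 0.6 | slide units [-0.91 -0.    0.01] spin units -0.54
```

```bash
python3 -m jog '{"jaw":[0,0,0],"slide":[[-0.1,0.008,0.002],[-0.1,0.007,0.002],[-0.1,0.006,0.002]],"spin":[-0.07,-0.07,-0.07]}' >/dev/null && python3 chk.py 8.5 &&
python3 -m jog '{"jaw":[0,0,0],"slide":[[-0.1,0.005,0.002],[-0.1,0.004,0.002],[-0.1,0.003,0.002]],"spin":[-0.08,-0.08,-0.08]}' >/dev/null && python3 chk.py 8.5; python3 to.py 531 14 38 -11
python3 - <<'E'
from h import *
for n in("scene","top"): cv2.imwrite(f"pics/{n}3.png",env.grab_frame(n)[:,:,::-1])
a=cv2.imread("pics/scene3.png")[205:280,290:390];b=cv2.imread("pics/top3.png")[200:300,250:350]
W=np.zeros((500,800,3),np.uint8);W[:300,:400]=cv2.resize(a,(400,300),interpolation=cv2.INTER_CUBIC);W[:400,400:]=cv2.resize(b,(400,400),interpolation=cv2.INTER_CUBIC)
cv2.imwrite("pics/crop4.png",W)
E
```

```text
z 37.98 F 4.1 -1.0 7.0
z 37.76 F 4.0 -0.7 6.0
pos [540.2  12.1  37.8] rot [-179.9   -0.3  -11.7] F [ 4.  -0.7  6. ] t 9.25 w 0.3 | slide units [-0.31 -0.   -0.01] spin units -0.09
```

View pics/crop4.png

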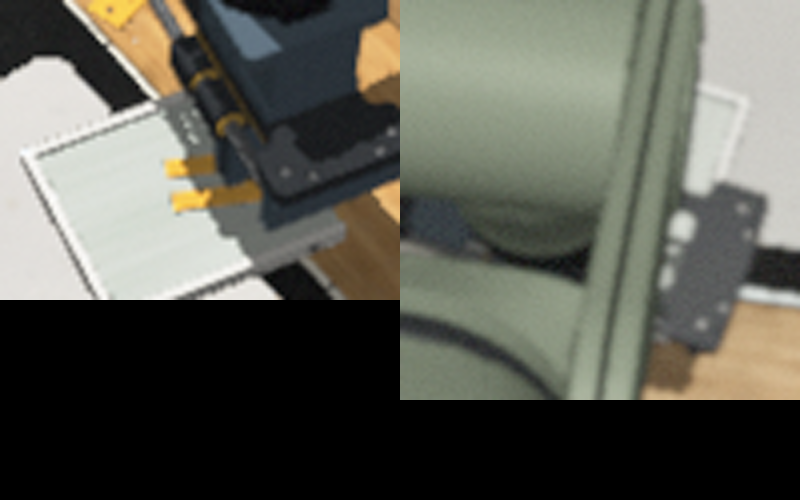

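Run:
```python
from h import *
E=back([[376.25,261.75],[352,222]],"scene",36);u=(E[0]-E[1])[:2];u/=np.linalg.norm(u);n=np.array([u[1],-u[0]])
print("edge",E,"n",n,"edge yaw",np.degrees(np.arctan2(n[1],n[0])),"edge top",back([[264.5,269.25],[315.75,286.5]],"top",36))
for c in([[316.5,266.5],[313.5,253.75]],[[333,257.75],[331.25,245]]):
    P=back(c,"scene",38);d=(P[:,:2]-E[1,:2])@n;m=P.mean(0);v=(P[0]-P[1])[:2];print(P,"dist from edge",d,"mean",d.mean(),"overhang",90-d.mean(),"yaw",np.degrees(np.arctan2(-v[0],v[1])))
```

```text
edge [[520.81  70.74  36.  ]
 [497.39 -39.71  36.  ]] n [ 0.98 -0.21] edge yaw -11.973381689278142 edge top [[518.31  67.69  36.  ]
 [496.94 -41.34  36.  ]]
[[628.66   6.52  38.  ]
 [615.09 -22.48  38.  ]] dist from edge [118.83 111.57] mean 115.19842442985063 overhang -25.198424429850633 yaw -25.074568477568224
[[588.15   9.95  38.  ]
 [571.64 -17.72  38.  ]] dist from edge [78.49 68.08] mean 73.28420147895675 overhang 16.715798521043254 yaw -30.825908692347582
```

```bash
python3 -m jog '{"jaw":[0,0,0,0,0,0,0,0,0,0],"slide":[[0,0,-0.02],[0,0,-0.03],[0,0,-0.1],[0,0,-0.4],[0,0,-0.7],[0,0.3,-0.7],[0,0.7,-0.5],[0,0.9,-0.3],[0,0.9,0],[0,0.9,0]],"spin":[0,0,0,0,0,0,0,0,0,0]}' >/dev/null
python3 -m jog '{"jaw":[8,8,8,8,8],"slide":[[0,0.9,0],[0,0.9,0],[0,0.9,0],[0,0.5,0],[0,0,0]],"spin":[0,0,0,0,0]}'
python3 - <<'E'
from h import *
for n in("scene","top"): cv2.imwrite(f"pics/{n}4.png",env.grab_frame(n)[:,:,::-1])
a=cv2.imread("pics/scene4.png")[212:297,290:390];b=cv2.imread("pics/top4.png")[203:303,257:337]
W=np.zeros((600,800,3),np.uint8);W[:340,:400]=cv2.resize(a,(400,340),interpolation=cv2.INTER_CUBIC);W[:500,400:]=cv2.resize(b,(400,500),interpolation=cv2.INTER_CUBIC)
cv2.imwrite("pics/crop5.png",W)
E
```

```text
time_s: 10.85
ee_pos: [494.9, -191.5, 119.1]
ee_rot: [-180.0, 0.0, -11.9]
force: [0.6, 0.2, 0.7]
gripper_width: 8.0
gripper_force: 0.0
```

View pics/crop5.png

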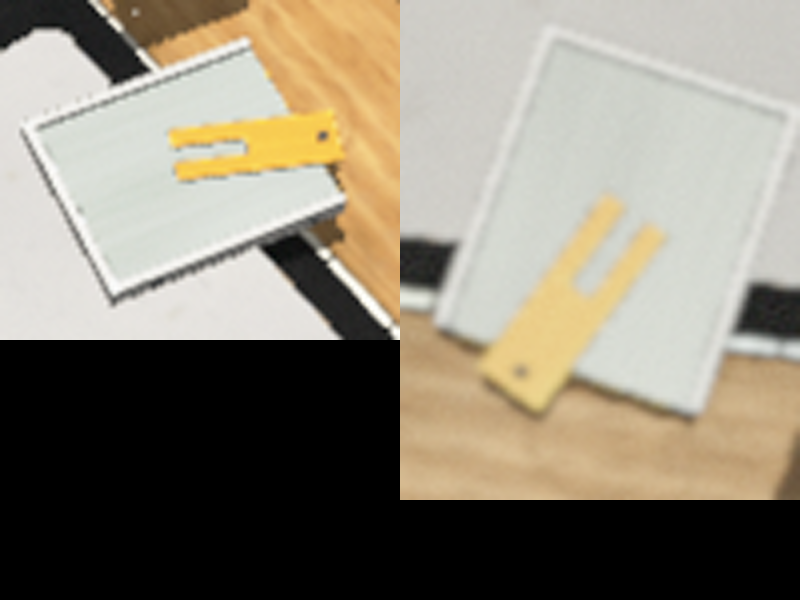

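```bash
cat >> h.py <<'E'
def shim(img,n,z,roi):
    x,y,w,h=roi;k=4
    c=cv2.resize(img[y:y+h,x:x+w],None,fx=k,fy=k,interpolation=cv2.INTER_CUBIC)
    g=cv2.cvtColor(c,cv2.COLOR_BGR2HSV);m=cv2.inRange(g,(14,95,110),(32,255,255))
    cs=max(cv2.findContours(m,0,1)[0],key=cv2.contourArea)[:,0].astype(float)
    P=back((cs+.5)/k-.5+[x,y],n,z)[:,:2].astype(np.float32)
    (c,(a,b),_)=cv2.minAreaRect(P);Q=cv2.boxPoints(cv2.minAreaRect(P));e=[Q[1]-Q[0],Q[2]-Q[1]];e=max(e,key=np.linalg.norm);e=e*np.sign(e[0])
    return np.r_[c,sorted((a,b))[::-1],np.degrees(np.arctan2(e[1],e[0]))]
E
python3 - <<'E'
from h import *
for i in(0,4):
    for n,roi in(("top",(268,205,55,88)),("scene",(305,225,78,55))): print(i,n,shim(cv2.imread(f"pics/{n}{i}.png"),n,38,roi))
c=np.array
X=tri(c([[273,278],[285.4,285.6],[297.8,242],[310,249.6]]),c([[376,252],[374.5,239.5],[334.25,257.25],[332.5,244.25]]));print(X,X.mean(0))
v=(X[2]+X[3]-X[0]-X[1]);print("yaw",np.degrees(np.arctan2(v[1],v[0])))
for z,n,E in((36,"top",[[264.4,268],[316.4,285.6]]),(36,"scene",[[376.25,261.5],[352,222]])):
    E=back(E,n,z);print(n,"edge",E)
E
```

```text
0 top [581.04   5.59  85.72  27.49 -19.25]
0 scene [515.81  42.93 137.51  62.89  53.34]
4 top [525.49  17.95  98.24  91.79  19.27]
4 scene [535.33  24.43 138.55 107.34  49.54]
[[502.99  48.86  29.92]
 [488.47  22.98  34.49]
 [584.01   8.46  34.27]
 [569.53 -18.14  38.96]] [536.25  15.54  34.41]
yaw -26.698478083504764
top edge [[520.84  68.29  36.  ]
 [498.94 -42.41  36.  ]]
scene edge [[520.42  70.27  36.  ]
 [497.39 -39.71  36.  ]]
```

```bash
python3 to.py 543.4 11.9 50 -26.7
python3 -m jog '{"jaw":[14,14,14,14,14,14,14,14,14,14],"slide":[[0,0,0],[0,0,0],[0,0,0],[-0.1,-0.3,0],[-0.2,-0.7,0],[-0.2,-0.8,0],[-0.2,-0.9,0],[-0.2,-0.9,0],[-0.2,-0.9,0.2],[-0.2,-0.9,0.4]],"spin":[0.5,0.7,0.65,0,0,0,0,0,0,0]}' >/dev/null
python3 to.py 543.4 11.9 48 -26.7
```

```text
pos [ 495.3 -189.8  119. ] rot [-180.     0.   -11.8] F [-0.3  0.3 -0.2] t 10.95 w 7.6 | slide units [-1.59 -6.73  2.3 ] spin units 1.87
pos [533.7 -25.4 101.7] rot [-1.799e+02 -1.000e-01 -2.630e+01] F [0.7 0.3 0.6] t 11.95 w 14.1 | slide units [-0.27 -1.26  1.79] spin units 0.05
```

```bash
python3 -m jog '{"jaw":[14,14,14,14,14,14,14,14],"slide":[[-0.1,-0.5,0.3],[-0.1,-0.4,0.4],[-0.07,-0.3,0.4],[0,-0.08,0.3],[0,0,0.2],[0,0,0.1],[0,0,0],[0,0,0]],"spin":[0.05,0,0,0,0,0,0,0]}' >/dev/null
python3 to.py 543.4 11.9 48 -26.7
```

```text
pos [543.3   9.2  50.3] rot [-180.   -0.  -27.] F [-0.1 -0.5 -0.4] t 12.75 w 14.2 | slide units [-0.04 -0.08  0.08] spin units -0.04
```

```bash
python3 chk.py 1.5 && python3 -m jog '{"jaw":[14,14,14,14,14],"slide":[[0,0,0.03],[0,0,0.03],[0,0,0.03],[0,0,0.03],[0,0,0.03]],"spin":[0,0,0,0,0]}' >/dev/null && python3 chk.py 1.5 &&
python3 -m jog '{"jaw":[14,14,14],"slide":[[0,0,0.02],[0,0,0.02],[0,0,0.02]],"spin":[0,0,0]}' >/dev/null && python3 chk.py 1.5 &&
python3 -m jog '{"jaw":[14,14],"slide":[[0,0,0.02],[0,0,0.02]],"spin":[0,0]}' >/dev/null && python3 chk.py 1.5 &&
python3 -m jog '{"jaw":[14,14],"slide":[[0,0,0.01],[0,0,0.01]],"spin":[0,0]}' >/dev/null && python3 chk.py 1.5 &&
python3 -m jog '{"jaw":[14,14],"slide":[[0,0,0.01],[0,0,0.01]],"spin":[0,0]}' >/dev/null && python3 chk.py 1.5 &&
python3 -m jog '{"jaw":[14,14],"slide":[[0,0,0.01],[0,0,0.01]],"spin":[0,0]}' >/dev/null && python3 chk.py 1.5 &&
python3 -m jog '{"jaw":[14,14],"slide":[[0,0,0.01],[0,0,0.01]],"spin":[0,0]}' >/dev/null && python3 chk.py 1.5 &&
python3 -m jog '{"jaw":[14,14],"slide":[[0,0,0.01],[0,0,0.01]],"spin":[0,0]}' >/dev/null && python3 chk.py 1.5
```

```text
z 50.34 F -0.1 -0.5 -0.4
z 45.52 F 0.0 0.1 0.7
z 43.68 F 0.7 -0.1 -0.2
z 42.50 F 0.7 -0.1 -0.3
z 41.89 F -0.1 0.0 -0.1
z 41.35 F -0.3 -0.2 0.7
z 40.75 F -0.2 -0.6 -0.1
z 40.11 F -0.2 0.2 0.5
z 39.52 F 0.1 -1.0 -0.3
```

```bash
python3 -m jog '{"jaw":[14,14],"slide":[[-0.04,-0.08,0.01],[0,0,0.01]],"spin":[0,0]}' >/dev/null && python3 chk.py 1.5 &&
python3 -m jog '{"jaw":[14,14],"slide":[[0,0,0.01],[0,0,0.01]],"spin":[0,0]}' >/dev/null && python3 chk.py 1.5 &&
python3 -m jog '{"jaw":[14,14],"slide":[[0,0,0.01],[0,0,0.01]],"spin":[0,0]}' >/dev/null && python3 chk.py 1.5 &&
python3 -m jog '{"jaw":[14,14],"slide":[[0,0,0.01],[0,0,0.01]],"spin":[0,0]}' >/dev/null && python3 chk.py 1.5 &&
python3 -m jog '{"jaw":[14,14],"slide":[[0,0,0.01],[0,0,0.01]],"spin":[0,0]}' >/dev/null && python3 chk.py 1.5
python3 chk.py 4 && python3 -m jog '{"jaw":[14,14],"slide":[[0,0,0.01],[0,0,0]],"spin":[0,0]}' >/dev/null && python3 chk.py 5 &&
python3 -m jog '{"jaw":[14,14],"slide":[[0,0,0.008],[0,0,0]],"spin":[0,0]}' >/dev/null && python3 chk.py 5.5 &&
python3 -m jog '{"jaw":[14,14],"slide":[[0,0,0.008],[0,0,0]],"spin":[0,0]}' >/dev/null && python3 chk.py 5.5; python3 to.py 533 13 38 -12
```

```text
z 38.91 F 0.1 0.3 0.2
z 38.38 F 0.0 0.2 1.7
z 38.38 F 0.0 0.2 1.7
z 38.31 F -0.3 0.3 3.6
z 38.18 F -1.2 1.4 5.5
pos [543.1  12.5  38.2] rot [-180.    -0.   -26.9] F [-1.2  1.4  5.5] t 15.55 w 13.9 | slide units [-0.33  0.06  0.01] spin units -1.87
```

```bash
python3 -m jog '{"jaw":[14,14,14],"slide":[[0,0,0.008],[-0.03,0.008,0.001],[-0.05,0.012,0.001]],"spin":[0,-0.15,-0.25]}' >/dev/null && python3 chk.py 8.5 &&
python3 -m jog '{"jaw":[14,14,14],"slide":[[-0.05,0.01,0.001],[-0.05,0.008,0.001],[-0.05,0.006,0.001]],"spin":[-0.25,-0.25,-0.25]}' >/dev/null && python3 chk.py 8.5 &&
python3 -m jog '{"jaw":[14,14,14],"slide":[[-0.05,0.004,0.001],[-0.05,0.002,0.001],[-0.03,0,0]],"spin":[-0.25,-0.25,-0.15]}' >/dev/null && python3 chk.py 8.5; python3 to.py 533 13 38 -12
python3 - <<'E'
from h import *
cv2.imwrite("pics/scene5.png",env.grab_frame("scene")[:,:,::-1])
a=cv2.imread("pics/scene5.png")[205:280,290:390]
cv2.imwrite("pics/crop6.png",cv2.resize(a,(800,600),interpolation=cv2.INTER_CUBIC))
E
```

```text
z 38.20 F 1.4 -1.9 2.7
z 38.10 F 1.4 -1.4 3.6
z 37.99 F 2.3 -1.1 5.0
pos [534.2  14.6  38. ] rot [-180.    -0.2  -12.5] F [ 2.3 -1.1  5. ] t 16.45 w 13.9 | slide units [-0.03  0.06 -0.  ] spin units -0.06
```

View pics/crop6.png

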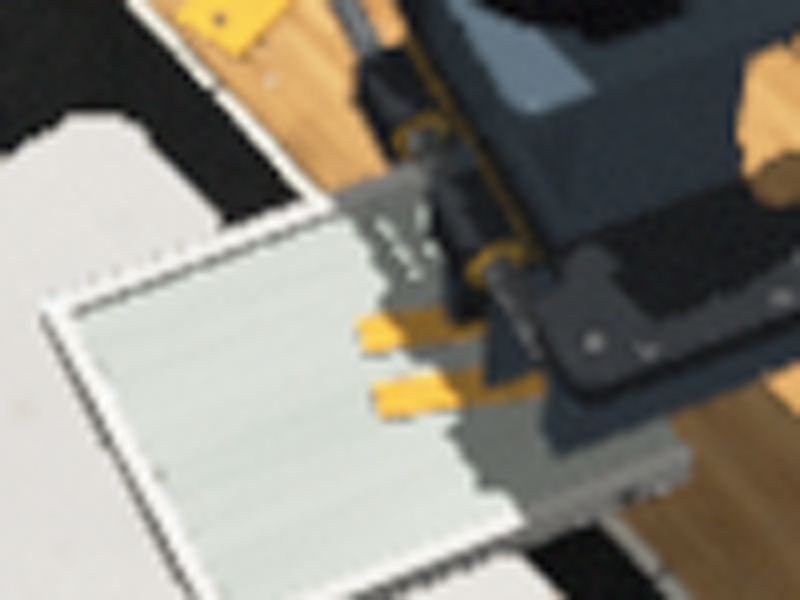

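Run:
```python
from h import *
for c in([[334.25,257.25],[332.5,244.25]],[[337.5,257.25],[334.6,245]]):
    P=back(c,"scene",38);print(P,P.mean(0),"end dist from edge",((P-[509,14.5,0])@[.98,-.2,0]))
c=np.array
Q=back([[380/8+290,418/8+205],[547/8+290,393/8+205]],"scene",38);d=Q[1]-Q[0];print("side yaw",np.degrees(np.arctan2(d[1],d[0]))-180)
Q=back([[357/8+290,320/8+205],[440/8+290,310/8+205]],"scene",38);d=Q[1]-Q[0];print("side yaw",np.degrees(np.arctan2(d[1],d[0]))-180)
Q=back([[334.25,257.25],[376,252]],"scene",38);d=Q[1]-Q[0];print("before yaw",np.degrees(np.arctan2(d[1],d[0]))-180)
```

```text
[[585.3   10.53  38.  ]
 [568.34 -17.65  38.  ]] [576.82  -3.56  38.  ] end dist from edge [75.56 64.58]
[[579.82  14.6   38.  ]
 [565.92 -13.46  38.  ]] [572.87   0.57  38.  ] end dist from edge [69.39 61.37]
side yaw -26.64152552348935
side yaw -28.44005684129459
before yaw -28.206055913293426
```

```bash
python3 -m jog '{"jaw":[14,14,14,14],"slide":[[0,0,-0.03],[0,0,-0.1],[0,0,-0.1],[0,0,0]],"spin":[0,0,0,0]}' >/dev/null; python3 to.py 545 12.2 42 -24
```

```text
pos [532.1  15.   44.3] rot [180.    0.  -12.5] F [-0.5  0.2  0.4] t 16.9 w 14.2 | slide units [ 0.43 -0.09  0.08] spin units 1.43
```

```bash
python3 -m jog '{"jaw":[14,14,14,14,14,14,14],"slide":[[0,0,0],[0,0,0],[0.1,-0.03,0],[0.2,-0.06,0],[0.13,0,0],[0,0,0.03],[0,0,0.03]],"spin":[0.5,0.93,0,0,0,0,0]}' >/dev/null; python3 to.py 545 12.2 42 -24; python3 chk.py 1.5 &&
python3 -m jog '{"jaw":[14,14,14],"slide":[[0,0,0.02],[0,0,0.02],[0,0,0.02]],"spin":[0,0,0]}' >/dev/null && python3 chk.py 1.5 &&
python3 -m jog '{"jaw":[14,14],"slide":[[0,0,0.01],[0,0,0.01]],"spin":[0,0]}' >/dev/null && python3 chk.py 1.5 &&
python3 -m jog '{"jaw":[14,14],"slide":[[0,0,0.01],[0,0,0.01]],"spin":[0,0]}' >/dev/null && python3 chk.py 1.5 &&
python3 -m jog '{"jaw":[14,14],"slide":[[0,0,0.01],[0,0,0.01]],"spin":[0,0]}' >/dev/null && python3 chk.py 1.5 &&
python3 -m jog '{"jaw":[14,14],"slide":[[0,0,0.01],[0,0,0.01]],"spin":[0,0]}' >/dev/null && python3 chk.py 1.5 &&
python3 -m jog '{"jaw":[14,14],"slide":[[0,0,0.01],[0,0,0.01]],"spin":[0,0]}' >/dev/null && python3 chk.py 1.5 &&
python3 -m jog '{"jaw":[14,14],"slide":[[0,0,0.01],[0,0,0.01]],"spin":[0,0]}' >/dev/null && python3 chk.py 1.5
python3 chk.py 4 && python3 -m jog '{"jaw":[14,14],"slide":[[0,0,0.01],[0,0,0]],"spin":[0,0]}' >/dev/null && python3 chk.py 6 &&
python3 -m jog '{"jaw":[14,14],"slide":[[0,0,0.01],[0,0,0]],"spin":[0,0]}' >/dev/null && python3 chk.py 6 &&
python3 -m jog '{"jaw":[14,14],"slide":[[0,0,0.008],[0,0,0]],"spin":[0,0]}' >/dev/null && python3 chk.py 6
```

```text
pos [545.3  12.   42.3] rot [180.   0. -24.] F [-0.   0.1  0.4] t 17.6 w 13.6 | slide units [-0.01 -0.    0.01] spin units 0.01
z 42.26 F -0.0 0.1 0.4
z 40.63 F -0.1 0.3 -0.0
z 40.05 F 0.4 -0.0 -0.5
z 39.46 F -0.3 0.5 0.5
z 38.85 F 0.4 0.3 0.4
z 38.35 F -0.5 -0.2 1.7
z 38.35 F -0.5 -0.2 1.7
z 38.30 F -1.2 0.3 4.1
z 38.18 F -1.9 -0.3 6.7
```

```bash
python3 -m jog '{"jaw":[14,14],"slide":[[-0.04,0.01,0.006],[-0.05,0.01,0.002]],"spin":[-0.1,-0.15]}' >/dev/null && python3 chk.py 8.5 &&
python3 -m jog '{"jaw":[14,14],"slide":[[-0.05,0.01,0.005],[-0.05,0.008,0.003]],"spin":[-0.2,-0.2]}' >/dev/null && python3 chk.py 8 &&
python3 -m jog '{"jaw":[14,14],"slide":[[-0.05,0.006,0.003],[-0.05,0.005,0.002]],"spin":[-0.2,-0.2]}' >/dev/null && python3 chk.py 8
```

```text
z 38.20 F 2.9 -1.2 3.7
z 38.02 F 3.7 -1.1 5.5
z 37.94 F 3.4 -1.1 5.9
```

```bash
python3 -m jog '{"jaw":[14,14],"slide":[[-0.05,0.004,0.006],[-0.05,0.003,0.003]],"spin":[-0.2,-0.2]}' >/dev/null && python3 chk.py 8.5; python3 to.py 533 14 38 -12
python3 - <<'E'
from h import *
cv2.imwrite("pics/scene6.png",env.grab_frame("scene")[:,:,::-1])
def ends(i):
    k=8;c=cv2.resize(cv2.imread(f"pics/scene{i}.png")[205:280,290:390],None,fx=k,fy=k,interpolation=cv2.INTER_CUBIC)
    g=cv2.cvtColor(c,cv2.COLOR_BGR2HSV);m=cv2.inRange(g,(15,130,90),(32,255,255));m[:250]=0;m[:,560:]=0
    for q in sorted(cv2.findContours(m,0,1)[0],key=cv2.contourArea)[-2:]:
        q=q[:,0];l=q[q[:,0]<q[:,0].min()+25];print(i,"area",cv2.contourArea(q),"left end top",q[q[:,0].argmin()],l[l[:,1].argmin()],l[l[:,1].argmax()],"bbox",cv2.boundingRect(q))
        up={x:q[q[:,0]==x][:,1].max() for x in set(q[:,0])};x=np.array(sorted(up));y=np.array([up[v] for v in x])
        b=cv2.boundingRect(q);s=(x>b[0]+25)&(x<b[0]+b[2]-10);print("  low edge slope",np.polyfit(x[s],y[s],1)[0] if s.sum()>5 else None)
ends(5);ends(6)
E
```

```text
z 37.82 F 3.4 -0.7 6.2
pos [536.1  14.2  37.8] rot [-180.    -0.3  -12.2] F [ 3.4 -0.7  6.2] t 19.9 w 14.2 | slide units [-0.1   0.03 -0.01] spin units -0.03
5 area 2779.0 left end top [361 325] [385 315] [372 349] bbox (361, 309, 122, 41)
  low edge slope -0.12483607717345156
5 area 3967.0 left end top [377 390] [401 382] [386 414] bbox (377, 371, 167, 44)
  low edge slope -0.1402444883360915
6 area 1675.5 left end top [389 321] [413 316] [402 347] bbox (389, 312, 89, 36)
  low edge slope -0.17206902112562575
6 area 2781.5 left end top [406 387] [430 380] [417 413] bbox (406, 373, 133, 41)
  low edge slope -0.15596728382074457
```

```bash
python3 -m jog '{"jaw":[14,14,14,14,14,14,14,14,14,14],"slide":[[0,0,-0.02],[0,0,-0.03],[0,0,-0.1],[0,0,-0.4],[0,0,-0.7],[0,0.3,-0.7],[-0.2,0.7,-0.5],[-0.3,0.9,-0.3],[-0.3,0.9,0],[-0.3,0.9,0]],"spin":[0,0,0,0,0,0,0,0,0,0]}' >/dev/null
python3 -m jog '{"jaw":[56,56,56,56,56],"slide":[[-0.3,0.9,0],[0,0.9,0],[0,0.6,0],[0,0.3,0],[0,0,0]],"spin":[0,0,0,0,0]}'
cat > seg.py <<'E'
from h import *
def seg(n,i,roi,lo):
    x,y,w,h=roi;k=8;c=cv2.resize(cv2.imread(f"pics/{n}{i}.png")[y:y+h,x:x+w],None,fx=k,fy=k,interpolation=cv2.INTER_CUBIC)
    m=cv2.inRange(cv2.cvtColor(c,cv2.COLOR_BGR2HSV),lo,(32,255,255));q=max(cv2.findContours(m,0,1)[0],key=cv2.contourArea)
    b=cv2.boxPoints(cv2.minAreaRect(q));P=(q[:,0]+.5)/k-.5+[x,y];return P
def rect(P,n,z):
    r=cv2.minAreaRect(back(P,n,z)[:,:2].astype(np.float32));Q=cv2.boxPoints(r);e=max([Q[1]-Q[0],Q[2]-Q[1]],key=np.linalg.norm);e=e*np.sign(e[0])
    return np.r_[r[0],sorted(r[1])[::-1],np.degrees(np.arctan2(e[1],e[0]))]
E
python3 - <<'E'
from seg import *
for n in("scene","top"): cv2.imwrite(f"pics/{n}7.png",env.grab_frame(n)[:,:,::-1])
for i in(4,7):
    for S in(150,165,180): print(i,"scene",S,rect(seg("scene",i,(325,225,70,45),(15,S,120)),"scene",38))
    for S in(105,115,125,135): print(i,"top",S,rect(seg("top",i,(262,235,55,60),(12,S,120)),"top",38))
E
```

```text
time_s: 21.45
ee_pos: [451.1, -164.6, 119.4]
ee_rot: [-180.0, 0.0, -12.5]
force: [0.2, 0.5, 0.4]
gripper_width: 51.3
gripper_force: 0.0
4 scene 150 [536.53  16.17  89.79  34.88 -30.55]
4 scene 165 [537.44  16.88  87.52  31.99 -29.78]
4 scene 180 [549.33   1.07   4.79   0.64 -36.64]
4 top 105 [527.88  11.56  92.33  44.   -49.46]
4 top 115 [500.79  40.84   7.62   2.55  57.26]Traceback (most recent call last):
  File "<stdin>", line 5, in <module>
  File "seg.py", line 4, in seg
    m=cv2.inRange(cv2.cvtColor(c,cv2.COLOR_BGR2HSV),lo,(32,255,255));q=max(cv2.findContours(m,0,1)[0],key=cv2.contourArea)
                                                                       ~~~^^^^^^^^^^^^^^^^^^^^^^^^^^^^^^^^^^^^^^^^^^^^^^^^
ValueError: max() iterable argument is empty
```

Run:
```python
from seg import *
print(0,rect(seg("scene",0,(308,235,60,40),(15,160,120)),"scene",38))
for S in(150,158,165): print(7,"scene",S,rect(seg("scene",7,(325,225,70,45),(15,S,120)),"scene",38))
a=cv2.imread("pics/scene7.png")[212:287,310:400];b=cv2.imread("pics/top7.png")[215:305,257:337]
W=np.zeros((600,800,3),np.uint8);W[:300,:360]=cv2.resize(a,(360,300),interpolation=cv2.INTER_CUBIC);W[:450,400:]=cv2.resize(b,(400,450),interpolation=cv2.INTER_CUBIC)
cv2.imwrite("pics/crop7.png",W)
```

```text
0 [579.66   6.48  87.24  29.74 -19.86]
7 scene 150 [523.41  23.42  89.03  35.47 -25.36]
7 scene 158 [523.73  23.67  87.99  33.64 -25.59]
7 scene 165 [524.17  24.02  87.1   32.03 -25.34]
```

View pics/crop7.png

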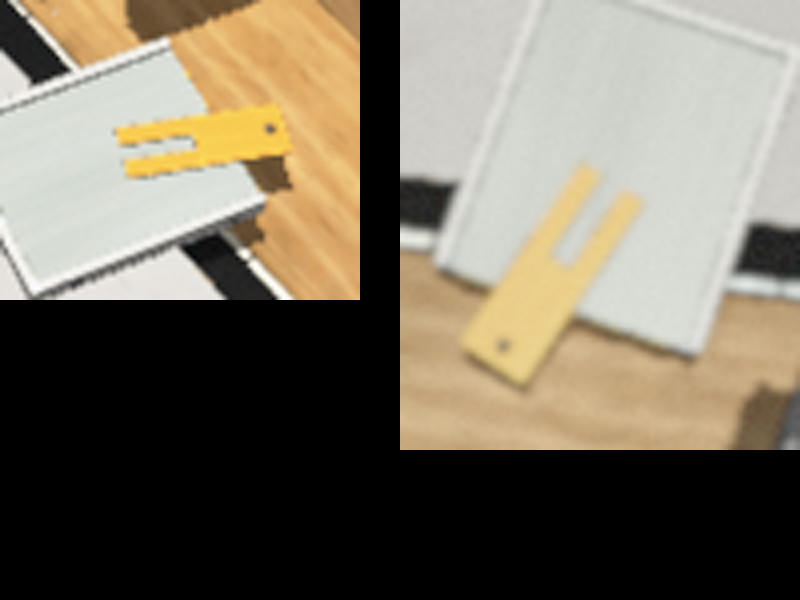

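Run:
```python
from h import *
c=np.array
a=c([[269.4,284.6],[282,292.6],[293.8,247.6],[305.2,255]]);b=c([[383,249.5],[379.75,237.75],[341.5,256.75],[339,244.5]])
X=tri(a,b);m=X.mean(0);v=X[2]+X[3]-X[0]-X[1];f=(X[0]+X[1])/2
print(X,m,"yaw",np.degrees(np.arctan2(v[1],v[0])),"front",f,"overhang",-(f-[509.4,14.1,0])@[.98,-.2,0])
for n,p in(("top",a),("scene",b)):
    Q=back(p,n,38);v=Q[2]+Q[3]-Q[0]-Q[1];f=(Q[0]+Q[1])/2;print(n,Q.mean(0),"yaw",np.degrees(np.arctan2(v[1],v[0])),"front",f,"corner dist",-(Q[:2]-[509.4,14.1,38])@[.98,-.2,0])
```

```text
[[488.2   53.91  32.37]
 [474.8   26.49  32.95]
 [570.84  15.66  33.12]
 [557.71 -10.14  36.89]] [522.89  21.48  33.83] yaw -24.336037843198092 front [481.5   40.2   32.66] overhang 32.55940108276572
top [523.2   20.15  38.  ] yaw -24.151179008424144 front [481.82  38.71  38.  ] corner dist [28.49 35.4 ]
scene [524.3   24.04  38.  ] yaw -25.23527624804988 front [483.64  43.21  38.  ] corner dist [26.92 35.21]
```

Shim: front at about (482,40), overhang about 32 mm, yaw about −24.5°. It has the right height and size. I'll grip it there with the fingers clear of the tray edge.

```bash
python3 to.py 485.6 38.8 119 -24.5
python3 -m jog '{"jaw":[46,46,46,46,46,46,46,46,46,46],"slide":[[0,0,0],[0,0,0],[0,0,0],[-0.05,-0.3,0],[-0.1,-0.7,0],[-0.15,-0.9,0],[-0.15,-0.9,0],[-0.15,-0.9,0],[-0.15,-0.9,0],[-0.1,-0.9,0]],"spin":[0.4,0.6,0.5,0,0,0,0,0,0,0]}' >/dev/null
python3 to.py 485.6 38.8 119 -24.5
```

```text
pos [ 451.4 -163.5  119.3] rot [-180.     0.   -12.4] F [ 0.2  0.6 -1. ] t 21.55 w 55.3 | slide units [-1.76 -6.61  0.01] spin units 1.51
pos [496.2  -0.8 119.3] rot [-180.     0.   -24.2] F [ 1.1 -0.3  0.1] t 22.55 w 46.1 | slide units [-0.87 -1.05  0.01] spin units 0.04
```

```bash
python3 -m jog '{"jaw":[46,46,46,46,46,46,46,46,46,46],"slide":[[-0.25,-0.5,0],[-0.3,-0.4,0.1],[-0.25,-0.2,0.2],[-0.1,0,0.3],[0,0,0.4],[0,0,0.4],[0,0,0.3],[0,0,0.2],[0,0,0],[0,0,0]],"spin":[0.04,0,0,0,0,0,0,0,0,0]}' >/dev/null
python3 to.py 485.6 38.8 17 -24.5
```

```text
pos [485.7  37.8  62.3] rot [-180.    -0.   -24.7] F [-0.5 -0.5  0.8] t 23.55 w 46.1 | slide units [-0.02 -0.03  1.51] spin units -0.03
```

```bash
python3 -m jog '{"jaw":[46,46,46,46],"slide":[[-0.01,-0.03,0.15],[0,0,0.2],[0,0,0.15],[0,0,0]],"spin":[0,0,0,0]}' >/dev/null; python3 chk.py 2 &&
python3 -m jog '{"jaw":[46,46,46],"slide":[[0,0,0.06],[0,0,0.06],[0,0,0.06]],"spin":[0,0,0]}' >/dev/null && python3 chk.py 2 &&
python3 -m jog '{"jaw":[46,46,46],"slide":[[0,0,0.06],[0,0,0.06],[0,0,0.06]],"spin":[0,0,0]}' >/dev/null && python3 chk.py 2 &&
python3 -m jog '{"jaw":[46,46,46],"slide":[[0,0,0.08],[0,0,0.08],[0,0,0.08]],"spin":[0,0,0]}' >/dev/null && python3 chk.py 2 &&
python3 -m jog '{"jaw":[46,46,46],"slide":[[0,0,0.1],[0,0,0.1],[0,0,0.1]],"spin":[0,0,0]}' >/dev/null && python3 chk.py 2; python3 to.py 485.6 38.8 17 -24.5
```

```text
z 46.50 F -0.3 -0.2 -0.0
z 41.81 F -0.9 0.1 -0.2
z 36.33 F -0.2 -0.4 -0.9
z 29.04 F -0.7 0.0 -0.6
z 19.97 F 0.0 -0.2 -0.2
pos [485.6  38.9  20. ] rot [180.    0.  -24.7] F [ 0.  -0.2 -0.2] t 25.15 w 46.1 | slide units [0.  0.  0.1] spin units -0.02
```

```bash
python3 -m jog '{"jaw":[44,42,40,38,37,36,35,34,33,33],"slide":[[0,0,0.06],[0,0,0.03],[0,0,0],[0,0,0],[0,0,0],[0,0,0],[0,0,0],[0,0,0],[0,0,0],[0,0,0]],"spin":[0,0,0,0,0,0,0,0,0,0]}' 5
python3 -m jog '{"jaw":[30,28,26,25],"slide":[[0,0,0],[0,0,0],[0,0,0],[0,0,0]],"spin":[0,0,0,0]}' 8
```

```text
time_s: 26.15
ee_pos: [485.7, 38.9, 17.5]
ee_rot: [180.0, -0.0, -24.7]
force: [-0.2, 0.6, 0.3]
gripper_width: 33.0
gripper_force: 0.1
time_s: 26.55
ee_pos: [485.7, 38.9, 17.6]
ee_rot: [180.0, -0.0, -24.7]
force: [-0.1, 0.3, 0.3]
gripper_width: 31.8
gripper_force: 8.0
```

```bash
python3 -m jog '{"jaw":[22,22,22,22,22,22,22,22,22,22],"slide":[[0,0,0],[0,0,0],[0,0,-0.03],[0,0,-0.06],[0,0,-0.1],[0,0,-0.2],[0,0,-0.3],[0,0,-0.4],[0,0,-0.4],[0,0,-0.4]],"spin":[0,0,0,0,0,0,0,0,0,0]}' 25
python3 -m jog '{"jaw":[22,22,22,22],"slide":[[0,0,-0.4],[0,0,-0.2],[0,0,0],[0,0,0]],"spin":[0,0,0,0]}'
python3 - <<'E'
from h import *
for n in("scene","top"): cv2.imwrite(f"pics/{n}8.png",env.grab_frame(n)[:,:,::-1])
E
python3 to.py 485.6 38.8 100 -5
```

```text
time_s: 27.55
ee_pos: [485.8, 38.9, 75.5]
ee_rot: [-180.0, -0.0, -24.7]
force: [-0.0, 0.6, -0.4]
gripper_width: 30.5
gripper_force: 25.0
time_s: 27.95
ee_pos: [485.5, 38.9, 92.2]
ee_rot: [180.0, 0.0, -24.7]
force: [0.3, 0.2, -0.5]
gripper_width: 31.2
gripper_force: 25.0
pos [485.2  38.9  91.7] rot [ 1.80e+02  1.00e-01 -2.47e+01] F [ 0.2 -1.2  0.4] t 28.05 w 30.8 | slide units [ 0.01  0.   -0.28] spin units -2.46
```

Run:
```python
from seg import *
s=env.state();p=np.array(s["ee_pos"]);w=np.radians(s["ee_rot"][2]);X=np.array([np.cos(w),np.sin(w),0]);Y=np.array([np.sin(w),-np.cos(w),0])
G=np.array([p+a*X+b*Y+[0,0,20] for a in(-4,86) for b in(-16,16)]);print("pred scene",proj(G,"scene"),"top",proj(G,"top"))
x0,y0=np.floor(proj(G,"scene").min(0)).astype(int)-8
P=seg("scene",8,(x0,y0,75,50),(15,150,100));print(rect(P,"scene",p[2]+20),"pred centre",p+41*X, "left pix",P[P[:,0].argmin()],P.min(0),P.max(0))
a=np.array
for n,q in(("top",[[426.75,242],[436.75,242.25],[419.5,287],[429.5,287.75]]),("scene",[[251.75,185.5],[249.25,180.5],[289.25,170],[286.5,164.5]])):
    B=back(q,n,40);v=B[0]+B[1]-B[2]-B[3];print(n,"seat",B.mean(0),"yaw",np.degrees(np.arctan2(v[1],v[0])),"len",np.linalg.norm(v)/2)
```

```text
pred scene [[386.98 228.34]
 [382.63 215.8 ]
 [343.33 235.99]
 [339.65 223.22]] top [[263.89 279.81]
 [278.2  288.93]
 [290.11 240.08]
 [304.25 248.87]]
[530.39  18.78  73.61  34.63 -25.18] pred centre [522.46  21.73  91.74] left pix [339.94 223.81] [339.94 218.06] [377.81 235.94]
top seat [ 571.62 -264.22   40.  ] yaw -4.28331163672094 len 96.07296552432216
scene seat [ 569.53 -258.66   40.  ] yaw -6.974306320160299 len 97.5998406577271
```

```bash
python3 -m jog '{"jaw":[22,22,22,22,22,22,22,22,22,22],"slide":[[0,0,-0.1],[0,0,-0.1],[0,0,0],[0,0,0],[0,0,0],[0,0,0],[0.05,0.2,0],[0.1,0.4,0],[0.15,0.6,0],[0.17,0.7,0]],"spin":[-0.2,-0.4,-0.5,-0.5,-0.5,-0.3,0,0,0,0]}' >/dev/null
python3 -m jog '{"jaw":[22,22,22,22,22,22,22,22,22,22],"slide":[[0.17,0.7,0],[0.17,0.7,0],[0.17,0.7,0],[0.17,0.7,0],[0.17,0.7,0],[0.17,0.7,0],[0.17,0.7,0],[0.15,0.7,0],[0.15,0.7,0],[0.15,0.6,0]],"spin":[0,0,0,0,0,0,0,0,0,0]}' >/dev/null
python3 -m jog '{"jaw":[22,22,22,22],"slide":[[0.1,0.4,0],[0.05,0.2,0],[0,0,0],[0,0,0]],"spin":[0,0,0,0]}' >/dev/null
python3 to.py 529 -257.6 50 -5.5
```

```text
pos [ 525.9 -247.8   98.2] rot [-180.     0.    -5.5] F [ 1.3 -0.1  0.4] t 30.45 w 30.8 | slide units [0.13 0.32 1.61] spin units 0.0
```

```bash
python3 -m jog '{"jaw":[22,22,22,22,22,22,22,22],"slide":[[0.07,0.16,0.1],[0.06,0.16,0.3],[0,0,0.4],[0,0,0.5],[0,0,0.4],[0,0,0.2],[0,0,0],[0,0,0]],"spin":[0,0,0,0,0,0,0,0]}' >/dev/null
python3 to.py 529 -257.6 36 -5.5
python3 - <<'E'
from h import *
for n in("scene","top"): cv2.imwrite(f"pics/{n}9.png",env.grab_frame(n)[:,:,::-1])
s=env.state();p=np.array(s["ee_pos"]);w=np.radians(s["ee_rot"][2]);X=np.array([np.cos(w),np.sin(w),0]);Y=np.array([np.sin(w),-np.cos(w),0])
G=np.array([p+a*X+b*Y+[0,0,20] for a in(-4,86) for b in(-16,16)]);print("pred scene",proj(G,"scene"),"top",proj(G,"top"))
W=np.zeros((600,800,3),np.uint8)
W[:360,:400]=cv2.resize(cv2.imread("pics/scene9.png")[140:212,230:310],(400,360),interpolation=cv2.INTER_CUBIC)
W[:480,400:]=cv2.resize(cv2.imread("pics/top9.png")[225:309,390:460],(400,480),interpolation=cv2.INTER_CUBIC)
cv2.imwrite("pics/crop9.png",W)
E
```

```text
pos [ 529.4 -258.3   41.4] rot [180.   -0.   -5.5] F [-0.1  0.1 -1.3] t 31.25 w 30.9 | slide units [-0.01 -0.02  0.18] spin units 0.0
pred scene [[287.85 164.82]
 [281.18 156.07]
 [253.19 180.25]
 [246.82 171.12]] top [[417.99 283.22]
 [433.87 286.85]
 [426.01 240.08]
 [441.57 243.58]]
```

View pics/crop9.png

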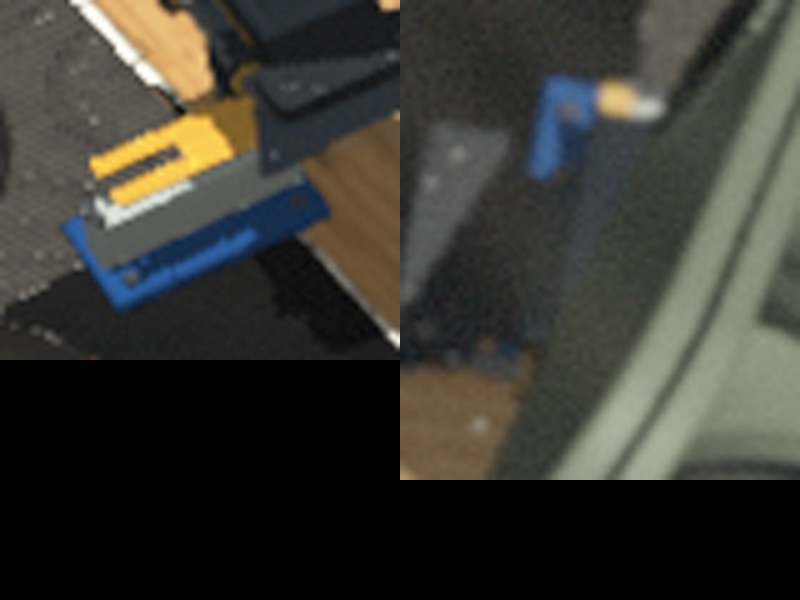

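Run:
```python
from h import *
w=np.radians(-5.5);U=np.array([np.cos(w),np.sin(w)]);V=np.array([-np.sin(w),np.cos(w)])
z=41.4+20
def t(n,p,z): P=back(p,n,z)[:,:2];return np.c_[P@U,P@V]
print("top shim far +y edge (along,across)",t("top",[[424.5,239.5]],z),"slot edge",t("top",[[430.6,240]],z),"bar far",t("top",[[426.75,242],[436.75,242.25]],40),"near",t("top",[[419.5,287],[429.5,287.75]],40))
print("scene shim far +y,-y",t("scene",[[252.4,181.2],[248,172]],z),"bar far",t("scene",[[251.75,185.5],[249.25,180.5]],40),"near",t("scene",[[289.25,170],[286.5,164.5]],40))
p=np.array([529.4,-258.3]);print("robot: far end",(p+86*U)@U,(p@V))
```

```text
top shim far +y edge (along,across) [[ 638.59 -187.39]] slot edge [[ 640.37 -199.64]] bar far [[ 640.24 -197.03]
 [ 644.42 -217.37]] near [[ 544.74 -199.19]
 [ 547.83 -219.28]]
scene shim far +y,-y [[ 640.63 -189.32]
 [ 636.71 -219.12]] bar far [[ 641.42 -195.92]
 [ 639.53 -212.35]] near [[ 544.35 -192.4 ]
 [ 541.47 -210.85]]
robot: far end 637.7197052915584 -206.37009665403576
```

Run:
```python
from h import *
w=np.radians(-5.5);U=np.array([np.cos(w),np.sin(w),0]);V=np.array([-np.sin(w),np.cos(w),0])
def prof(n,i,O,z,S,ch=None,T=np.arange(-24,24.1,.5)):
    g=cv2.imread(f"pics/{n}{i}.png").astype(np.float32);g=g.mean(2) if ch is None else g[:,:,2]-g[:,:,0]
    out=[]
    for s in S:
        P=O+s*U+T[:,None]*V;P[:,2]=z;q=proj(P,n).astype(np.float32)
        out.append(cv2.remap(g,q[:,:1],q[:,1:],cv2.INTER_LINEAR)[:,0])
    out=np.array(out);m=cv2.GaussianBlur(out,(0,0),1);return T,m
def cross(T,m):
    r=[]
    for p in m:
        h=(p.max()+np.percentile(p,25))/2;k=np.where(p>h)[0];k0=p.argmax();a=b=k0
        while a>0 and p[a-1]>h:a-=1
        while b<len(p)-1 and p[b+1]>h:b+=1
        r.append((T[a],T[b]))
    return np.array(r)
O=np.array([569.8,-261.5,0])
for n in("top","scene"):
    S=[-40,-30,-20,-10,0,10,20,30,40];T,m=prof(n,0,O,40,S);c=cross(T,m);print(n,"bar edges",c.tolist(),"mid",c.mean(1))
T,m=prof("scene",9,O,61.4,[5,12,18,25,30,35,40],1);print("scene shim",cross(T,m).tolist());print(m[2][::4].astype(int),m[5][::4].astype(int))
T,m=prof("top",9,O,61.4,[36,38,40,42],1);print("top shim",cross(T,m).tolist())
```

```text
top bar edges [[-11.0, 7.0], [-11.0, 7.0], [-11.0, 7.0], [-11.5, 7.0], [-11.5, 7.0], [-11.5, 7.0], [-11.5, 7.0], [-11.0, 7.0], [-11.0, 7.5]] mid [-2.   -2.   -2.   -2.25 -2.25 -2.25 -2.25 -2.   -1.75]
scene bar edges [[-24.0, 7.0], [-24.0, 7.0], [-11.5, 7.0], [-10.5, 7.0], [-10.5, 7.5], [-10.5, 7.5], [-10.0, 7.5], [-10.0, 7.5], [-10.0, 7.5]] mid [-8.5  -8.5  -2.25 -1.75 -1.5  -1.5  -1.25 -1.25 -1.25]
scene shim [[-15.5, -3.0], [-15.5, -3.5], [-15.5, -3.5], [-15.5, -3.5], [-15.5, -3.5], [-15.5, -3.5], [-15.5, -3.0]]
[ 11  11  11  33  90 135 160 164 163 156 118  47  19  19  58 116 150 163
 164 155 124  61  10   2   2] [ 10   9  10  21  76 129 157 165 165 157 121  51  12  11  43 104 145 163
 165 157 119  57  12   3   2]
top shim [[6.5, 16.0], [6.5, 16.5], [6.5, 16.5], [6.5, 16.5]]
```

Run:
```python
from h import *
w=np.radians(-5.5);U=np.array([np.cos(w),np.sin(w),0]);V=np.array([-np.sin(w),np.cos(w),0]);O=np.array([569.8,-261.5,0])
S=np.arange(-64,64.1,1)
def along(n,i,t,z,ch):
    g=cv2.imread(f"pics/{n}{i}.png").astype(np.float32);g=g.mean(2) if ch is None else g[:,:,2]-g[:,:,0]
    P=O+S[:,None]*U+t*V;P[:,2]=z;q=proj(P,n).astype(np.float32);p=cv2.GaussianBlur(cv2.remap(g,q[:,:1],q[:,1:],1),(0,0),1)[:,0]
    return p
for n in("top","scene"):
    for t in(-5,-2,2):
        p=along(n,0,t,40,None);k=p[54:74].mean();h=(k+p[:8].mean())/2;hh=(k+min(p[110:]))/2
        d=np.diff(p);print(n,t,"rise",S[d[:40].argmax()]+.5,"fall",S[88+d[88:].argmin()]+.5,(p[::8]).astype(int))
for n,t in(("top",11),("scene",11),("scene",-9)):
    p=along(n,9,t,61.4,1);d=np.diff(p);print(n,t,"far end",S[90+d[90:].argmin()]+.5,p[92:124:2].astype(int))
```

```text
top -5 rise -45.5 fall 51.5 [157 104 119 204 206 207 209 210 211 212 210 208 207 204 195  99  92]
top -2 rise -45.5 fall 50.5 [155  94 117 206 207 208 210 211 211 211 211 210 209 204 192  96  89]
top 2 rise -45.5 fall 51.5 [150  83 114 207 208 208 210 211 212 213 212 211 209 207 197  96  68]
scene -5 rise -47.5 fall 49.5 [167 163 131 218 219 220 221 221 221 222 222 221 221 221 182  95  90]
scene -2 rise -46.5 fall 49.5 [166 160 129 218 219 220 221 222 222 221 222 221 221 221 174  79  99]
scene 2 rise -47.5 fall 48.5 [166 161 130 218 220 220 221 222 222 223 223 221 221 221 162  88 101]
top 11 far end 49.5 [-9 -9 -8  3 36 70 89 95 94 84 62 32 11  3  1  3]
scene 11 far end 46.5 [166 164 164 165 164 164 164 162 152 100  31   4   2   0  -3  -4]
scene -9 far end 46.5 [165 166 166 165 165 166 165 163 155 111  47  15  11  12  10   9]
```

```bash
python3 -m jog '{"jaw":[22,22,22,22,22,22],"slide":[[-0.02,0.04,0],[-0.01,0.05,0.1],[0,0,0.15],[0,0,0.1],[0,0,0.05],[0,0,0]],"spin":[0,0,0,0,0,0]}' >/dev/null; python3 chk.py 2 &&
python3 -m jog '{"jaw":[22,22,22,22],"slide":[[0,0,0.02],[0,0,0.02],[0,0,0.02],[0,0,0.02]],"spin":[0,0,0,0]}' >/dev/null && python3 chk.py 1.8 &&
python3 -m jog '{"jaw":[22,22,22],"slide":[[0,0,0.02],[0,0,0.02],[0,0,0.02]],"spin":[0,0,0]}' >/dev/null && python3 chk.py 1.8 &&
python3 -m jog '{"jaw":[22,22],"slide":[[0,0,0.01],[0,0,0.01]],"spin":[0,0]}' >/dev/null && python3 chk.py 1.8 &&
python3 -m jog '{"jaw":[22,22],"slide":[[0,0,0.01],[0,0,0.01]],"spin":[0,0]}' >/dev/null && python3 chk.py 1.8 &&
python3 -m jog '{"jaw":[22,22],"slide":[[0,0,0.01],[0,0,0.01]],"spin":[0,0]}' >/dev/null && python3 chk.py 1.8 &&
python3 -m jog '{"jaw":[22,22],"slide":[[0,0,0.01],[0,0,0.01]],"spin":[0,0]}' >/dev/null && python3 chk.py 1.8 &&
python3 -m jog '{"jaw":[22,22],"slide":[[0,0,0.01],[0,0,0.01]],"spin":[0,0]}' >/dev/null && python3 chk.py 1.8
python3 to.py 528.4 -260.8 22.6 -5.5
```

```text
z 28.87 F 0.1 0.8 -0.5
z 26.89 F -0.5 -0.3 -1.6
z 25.05 F -0.1 0.7 -0.2
z 24.46 F -0.1 0.1 0.1
z 23.88 F -0.0 -0.5 0.3
z 23.25 F 0.4 -1.2 0.2
z 22.92 F -0.6 -0.5 3.3
pos [ 528.  -260.8   22.9] rot [180.   -0.   -5.5] F [-0.6 -0.5  3.3] t 33.45 w 31.1 | slide units [ 0.01 -0.    0.01] spin units 0.0
```

```bash
python3 -m jog '{"jaw":[22,22,22],"slide":[[0,0,0],[0,0,0],[0,0,0]],"spin":[0,0,0]}' 3
python3 -m jog '{"jaw":[32,33,34,36,38,40,43,46,48,48],"slide":[[0,0,0],[0,0,0],[0,0,0],[0,0,0],[0,0,0],[0,0,0],[0,0,0],[0,0,0],[0,0,0],[0,0,0]],"spin":[0,0,0,0,0,0,0,0,0,0]}' 
python3 -m jog '{"jaw":[48,48,48,48,48,48,48,48,48,48],"slide":[[0,0,-0.05],[0,0,-0.1],[0,0,-0.2],[0,0,-0.3],[0,0,-0.4],[0,0,-0.5],[0,0,-0.6],[0,0,-0.7],[0,0,-0.5],[-0.5,0,-0.2]],"spin":[0,0,0,0,0,0,0,0,0,0]}' 
python3 -m jog '{"jaw":[48,48,48,48,48,48,48,48,48],"slide":[[-0.8,0.3,0],[-0.8,0.6,0],[-0.8,0.8,0],[-0.8,0.9,0],[-0.5,0.9,0],[0,0.9,0],[0,0.6,0],[0,0.3,0],[0,0,0]],"spin":[0,0,0,0,0,0,0,0,0]}'
python3 - <<'E'
from h import *
for n in("scene","top"): cv2.imwrite(f"pics/{n}10.png",env.grab_frame(n)[:,:,::-1])
W=np.zeros((600,800,3),np.uint8)
W[:360,:400]=cv2.resize(cv2.imread("pics/scene10.png")[140:212,230:310],(400,360),interpolation=cv2.INTER_CUBIC)
W[:480,400:]=cv2.resize(cv2.imread("pics/top10.png")[225:309,390:460],(400,480),interpolation=cv2.INTER_CUBIC)
cv2.imwrite("pics/crop10.png",W)
w=np.radians(-5.5);U=np.array([np.cos(w),np.sin(w),0]);V=np.array([-np.sin(w),np.cos(w),0]);O=np.array([569.8,-261.5,0])
S=np.arange(-64,64.1,1)
for n in("top","scene"):
    g=cv2.imread(f"pics/{n}10.png").astype(np.float32);g=g[:,:,2]-g[:,:,0]
    def p(P):
        P[:,2]=42.5;q=proj(P,n).astype(np.float32);v=cv2.GaussianBlur(cv2.remap(g,q[:,:1],q[:,1:],1),(0,0),1)[:,0];d=np.diff(v);return S[d[20:64].argmax()+20]+.5,S[64+d[64:108].argmin()]+.5
    print(n,"across",[p(O+s*U+S[:,None]*V) for s in(-35,-20,-5)],"along",[p(O+S[:,None]*U+t*V) for t in(-12,9)])
E
```

```text
time_s: 33.75
ee_pos: [528.0, -260.9, 22.8]
ee_rot: [180.0, -0.0, -5.5]
force: [-0.5, -0.3, 1.4]
gripper_width: 32.2
gripper_force: 3.0
time_s: 34.75
ee_pos: [528.0, -260.8, 22.7]
ee_rot: [180.0, -0.0, -5.5]
force: [-0.4, -0.0, 0.3]
gripper_width: 48.3
gripper_force: 0.0
time_s: 35.75
ee_pos: [515.1, -260.2, 131.9]
ee_rot: [179.9, -0.3, -5.5]
force: [-0.3, 0.3, 0.3]
gripper_width: 47.6
gripper_force: 0.0
time_s: 36.65
ee_pos: [387.1, -407.4, 129.0]
ee_rot: [-180.0, 0.0, -5.5]
force: [0.7, -0.1, -0.5]
gripper_width: 48.1
gripper_force: 0.0
top across [(np.float64(-20.5), np.float64(14.5)), (np.float64(-20.5), np.float64(14.5)), (np.float64(-19.5), np.float64(14.5))] along [(np.float64(-43.5), np.float64(43.5)), (np.float64(-43.5), np.float64(43.5))]
scene across [(np.float64(-1.5), np.float64(13.5)), (np.float64(-19.5), np.float64(14.5)), (np.float64(-19.5), np.float64(14.5))] along [(np.float64(-43.5), np.float64(43.5)), (np.float64(-43.5), np.float64(43.5))]
```

View pics/crop10.png

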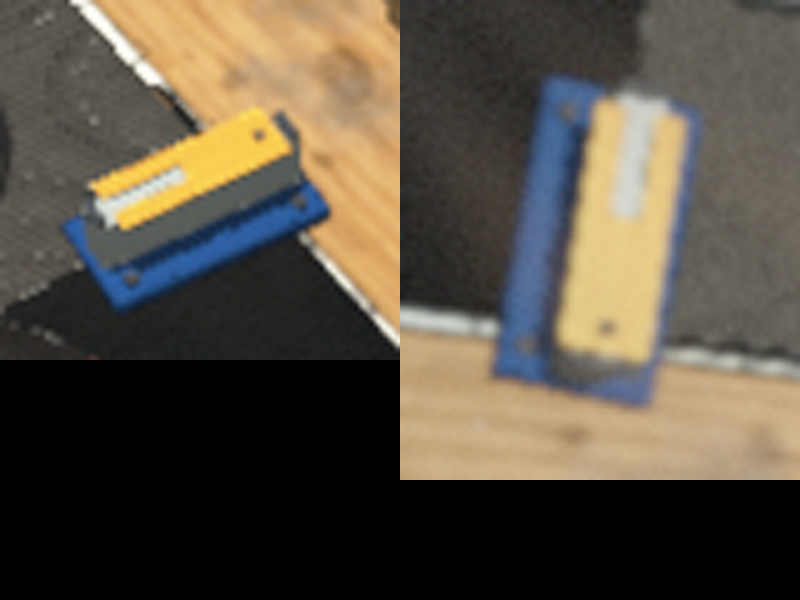

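Run:
```python
from h import *
w=np.radians(-5.5);U=np.array([np.cos(w),np.sin(w),0]);V=np.array([-np.sin(w),np.cos(w),0]);O=np.array([569.8,-261.5,0])
S=np.arange(-64,64.1,1)
for n in("top","scene"):
    g=cv2.imread(f"pics/{n}10.png").astype(np.float32);g=g[:,:,2]-g[:,:,0]
    for z in(42.5,):
      for t in(-12,9):
        P=O+S[:,None]*U+t*V;P[:,2]=z;q=proj(P,n).astype(np.float32);v=cv2.remap(g,q[:,:1],q[:,1:],1)[:,0];h=v[40:80].mean()/2;k=np.where(v[14:116]>h)[0]+14;k=k[(k>10)];print(n,t,"ends",S[k[0]],S[k[-1]],v[14:30:2].astype(int),v[104:120:2].astype(int))
print(env.state()["time_s"])
```

```text
top -12 ends -44.0 46.0 [-11   6  28  57  82  92  93  93] [ 96  94  82  49   4 -18  -8   6]
top 9 ends -45.0 47.0 [ 8 13 36 73 87 89 89 89] [97 95 86 62 32  9  4  7]
scene -12 ends -47.0 45.0 [ 60  81 109 143 161 165 165 163] [165 164 144  73   5   1   3   7]
scene 9 ends -45.0 45.0 [ 31  22  68 136 161 162 164 164] [163 164 123  52   2   2   1   0]
36.75
```

Both views show the shim flat on the bar between the stops. It is about 1 mm off the centreline and about 1.7 mm from the lengthwise middle, within the 3 mm play. It touched at the bar's height, so it is not resting on a stop. Handing in.

```bash
python3 -c "
from workcell import env
print(env.job_done())"
```

```text
the job is handed in; nothing more can be done
None
```

The larger shim was slid over the tray's open edge, gripped by its overhang, lifted clear and set down flat on the anvil bar between the end stops, and the job was handed in at about 37 s of the 67 s allowed.

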